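# Load a weld slug into the feeder chute

## Robot

A 6-joint arm with a two-finger parallel gripper is mounted at the origin on the work surface. World frame = base frame: x ahead of the robot, y to its left, z up, the work surface at z = 0. Lengths are in m, angles in degrees, forces in N, time in s.
With the tool pointing down it reaches from about 0.275 to 0.775 m from the base axis. Payload 14.6 kg.
Tool frame: the origin (TCP) lies midway between the tips of the shut fingers; the grasp point (between the pads) lies manip.grasp_offset behind it (manip.grasp_offset is the distance from the TCP to the grasp point, in m); x points along the fingers, y is the direction in which the jaws open and shut, and the axes are right-handed (so a half turn about x gives the same grasp; the last joint's range is limited). The gripper opens to 85 mm and grips with 20 to 120 N. Pads are 22 mm wide; open, the fingers measure 114 mm over their backs; the gripper's body (76 mm by 85 mm) begins 54 mm behind the grasp point. The pads swing forward as they close: fully open they stand 13 mm farther back than shut.
Start: joints at [63.18, 15.075, -2.767, 72.158, 0, 81.102], TCP at [0.162, 0.5, 0.231] pointing down, gripper open.
Joint ranges: [-151.79, 151.79], [-50.71, 97.33], [-67.44, 78.34], [-121.81, 120.89], [-77.56, 73.72], [-180, 180]. Speed limits (degrees/s): [108.29, 108.29, 147.25, 159.86, 180, 180].

## Interface

Orientations are given as [roll, pitch, yaw] about the fixed x, y, z axes, in that order (R = Rz(yaw) Ry(pitch) Rx(roll)).
In Python, from workcell import get_state, snapshot, order, look_for, outline_of, landmark_of, manip gives the robot as it stands. The module is installed in compiled form; this text tells all that it offers.
- The arm moves only by the tool send_rows, never from a script. Its argument "increments" is a list that holds one entry, the list of rows, each a list of 7 numbers: the shift along the tool's x, y, z in cm, then the turn, a rotation vector about the tool's x, y, z in degrees, then the finger opening in cm, from 0 to 8.54. A call has 1 to 10 rows; each row shifts and turns the pose as measured when the row begins, along the tool's axes as they then stand; what a row does not reach is not made up. A row lasts 1/10 s, in which the tool goes at most 50 mm and 8.59 degrees, less where a joint would pass 70% of its speed; a pose out of reach is approached as far as the arm can. A call with a gripper value outside its range is refused whole. The fingers move at their own pace and stop on an object; "grip_force" is the grip in N (left out, the last holds). Time passes only in rows, so rows that do not move let the fingers close. It gives the time, the measured TCP pose, the force and the opening at its end, in the units of the state.
- get_state(): the state, without advancing time (a new reading comes with each control period).
- snapshot(name): name is "side" or "top"; returns a dict with "frame" (400x640x3 uint8, blue, green, red), "intrinsics" (3x3 intrinsics, pixels), "T" (4x4, takes a point from camera to world coordinates). Camera axes: x right, y down, z forward; pixel columns grow to the right and rows downward; lengths in m; the calibration is good to about 2 mm. A picture is of the moment at which its call begins. There is no depth.
- order.hand_in(): hands the job in, once; it reports no verdict.
Trained networks look in the newest picture that a camera, given by its name, has taken for a name from the list of things; names that differ only in an ending like _2 or _b are one class to them, and where a whole thing is asked for, a point or a joint stands for the part that bears it (a point fixed in the world has none). Each returns a list of dicts, best first, with "conf" (0 to 1); they miss things now and then, are a little off and sometimes report something else, mostly with a low value. They report only what shows in the picture. A call takes as long as a camera call. They do not tell look-alikes from the thing itself.
- look_for(target, camera): "location" ([column, row] as shares, 0 to 1, of the picture: columns of its width, rows of its height, amid what is visible of it).
- outline_of(target, camera): "region" (400x640 bool, what is visible of it) and "location" ([column, row] as shares, 0 to 1, of the picture: columns of its width, rows of its height, amid what is visible of it).
- landmark_of(target, camera): "location" ([column, row] as shares, 0 to 1, of the picture: columns of its width, rows of its height: a listed point, or the origin of a listed thing).
The state is a dict: "time_s": time; "qpos": joint angles; "qd": joint speeds; "tau": joint torques, N m; "tcp_pos": TCP position; "ee_rot": TCP orientation; "contact_force": force on the tool from outside, world axes, zero at the start; "ft_torque": the same for the moment, N m; "finger_gap": finger opening in m.
Only numpy, scipy, OpenCV 4.12 (cv2) and the standard library are available. Lean on these libraries where they do the work, as an engineer would, in place of code of your own. Each camera call takes 0.05 s, during which the arm holds its last target.

## Task

Stand the dark steel slug upright in the upper half of the sloped feeder chute and let go of it. Then push it down the chute until it rests against the escapement stop, and press it home there with a steady push of about 12 N for a second, never pushing it against the stop with more than 22 N and not touching the escapement with the robot itself. Leave it standing against the stop with the green feeler pin pushed in flush, let go, and leave the other things on the bench where they are.

Things in the scene. Friction and masses are not known exactly. Their poses are not given: they have to be found in the camera images.
- slug_center (a point): Centre (half-way up) of the dark grey steel slug, a plain upright cylinder 44 mm in diameter and 40 mm tall, about 0.35 kg (0.28 to 0.42), with a black dot on top; z points up its axis. It starts standing on the bench among the bystanders. Site of body slug.
- slug: The same dark steel slug; this origin is the centre of its underside, 20 mm below its centre.
- trough: Sloped feeder trough (aluminium floor, yellow walls, blue legs), fixed. Origin: mid-length, mid-width, on the floor's top face. x downhill along the floor (14 deg below level), y across, z square to the floor. Runs from x -160 mm (upper, open end) to +160 mm; 50 mm wide inside; walls 4 mm thick, 10 mm above the floor. The slug does not slide by itself; it drags with 0.5 to 2 N when pushed.
- escapement: Red head (30 x 62 mm, 46 mm above the floor) over the trough's low end, a dark stop plate (46 mm wide, 2 to 38 mm above the floor) uphill of it on a rod. Origin: trough floor at x = 160 mm, trough axes. The plate's flat face stands 70 to 120 mm uphill of it (trough x 40 to 90 mm); set anew each time, not measured: find it by feel. Rubber behind it gives 1 mm per 8 N. The robot must not touch it.
- feeler (a joint): The green feeler pin, 12 mm in diameter, that sticks 8 mm uphill out of the middle of the stop face, 20 mm above the floor. 0 = fully out, 0.008 = pushed in flush with the stop face (the slug touches the stop plate). Soft spring of about 1 N; the slug's own drag keeps it in.
- brass_center (a point): Bystander: centre of a brass bush, same size as the slug (44 mm diameter, 40 mm tall), standing on the bench. Leave alone.
- jar_center (a point): Bystander: centre of a jar of paste with a yellow cap, 52 mm in diameter and 65 mm tall, standing on the bench. Leave alone.
- magnet: Bystander: an orange square welding magnet, 75 x 75 x 16 mm, lying on the bench; origin at the centre of its underside. Leave alone.
Mind the look-alikes: they are no part of the job. What is meant by the slug is not pink or purple, and is the smaller of those in its own colour.

How it is judged (in metres and radians):
On the way, in this order (a step that is already met when the one before it is completed fails the run):
1. the slug stands upright in the upper half of the trough, let go and at rest (x of slug_center in the frame of trough between -0.16 and 0 m and y of slug_center in the frame of trough between -0.006 and 0.006 m and z of slug_center in the frame of trough below 0.024 m and angle between the z axis of slug_center and the z axis of trough, either way round below 0.1 rad and contact force between slug and the fingers below 0.1 N and linear speed of slug below 0.01 m/s), for 0.2 s.
2. the slug is pressed home against the stop with 6 to 22 N for half a second (contact force between slug and escapement above 6 N and value of joint feeler above 0.0065 m and angle between the z axis of slug_center and the z axis of trough, either way round below 0.1 rad), for 0.5 s.
At the end, for the whole second after the job is handed in: The slug stands square on the trough floor (within 0.1 rad), between the walls, against the escapement stop with the feeler pin in to within 1.5 mm of flush, at rest and let go (value of joint feeler above 0.0065 m and y of slug_center in the frame of trough between -0.006 and 0.006 m and z of slug_center in the frame of trough below 0.024 m and x of slug_center in the frame of trough above 0.01 m and angle between the z axis of slug_center and the z axis of trough, either way round below 0.1 rad and contact force between slug and the fingers below 0.1 N and linear speed of slug below 0.01 m/s); the robot touches nothing.
It fails at once if the slug pushes on the escapement with more than 22 N (contact force between slug and escapement above 22 N).
It fails at once if the robot itself touches the escapement (contact force between any of the fingers, the arm and escapement above 1 N).
It fails at once if a bystander is moved by more than 20 mm (distance of any of brass_center, jar_center, magnet from where it was at the start of the episode above 0.02 m).
It also fails if it takes over 64 s, if anything falls off the work surface, if the arm or the gripper's body presses on something with over 40 N, if the wrist force passes 120 N, or if a joint passes its speed limit or range.

## Working session

There is one attempt and no reset: what is moved stays moved. The work goes in short steps, Python scripts to look and compute and a tool call to move; the robot and the scene stay as the last step left them, time stands still between calls to the robot, and variables do not carry over. Pictures are saved under pics/ and viewed, and the job is handed in when it is done.

Besides the shell and the picture viewer there is one more tool, called after "Call:" as name(argument=value, ...) on one line, values as JSON. send_rows: Moves the arm, as the interface text tells. Its arguments: {"type":"object","properties":{"increments":{"type":"array","items":{"type":"array","items":{"type":"array","items":{"type":"number"}}}},"grip_force":{"type":"number"}},"required":["increments"]}

```bash
mkdir -p pics
python3 - <<'E'
from workcell import get_state, snapshot, look_for, landmark_of, manip
import cv2
s=get_state(); print({k:s[k] for k in('time_s','tcp_pos','ee_rot','finger_gap','contact_force')}, manip.grasp_offset)
for c in('side','top'):
    p=snapshot(c); cv2.imwrite(f'pics/{c}0.png',p['frame']); print(c,p['intrinsics'],p['T'])
    for n in('slug_center','brass_center','jar_center','magnet','trough','escapement','feeler'):
        print(n,[( [round(a,3) for a in d['location']],round(d['conf'],2)) for d in landmark_of(n,c)] if n!='feeler' else '', [( [round(a,3) for a in d['location']],round(d['conf'],2)) for d in look_for(n,c)])
E
```

```text
{'time_s': 0.0, 'tcp_pos': array([0.16142543, 0.49925081, 0.23081448]), 'ee_rot': array([-100.01467967,   89.93698155, -117.93926752]), 'finger_gap': 0.08512875637601902, 'contact_force': array([ 0.20503606, -1.01416022,  0.00197481])} 0.0187
side [[443.13856117   0.         318.22400696]
 [  0.         443.13856117 199.52628885]
 [  0.           0.           1.        ]] [[ 0.92427135 -0.24290603  0.29448112  0.21983659]
 [-0.38166928 -0.60246471  0.7009742  -0.72026879]
 [ 0.00714362 -0.76028477 -0.64955064  0.69295443]
 [ 0.          0.          0.          1.        ]]
slug_center [([0.358, 0.416], 0.82), ([0.439, 0.508], 0.73), ([0.379, 0.577], 0.59), ([0.358, 0.497], 0.56)] [([0.358, 0.415], 0.83), ([0.437, 0.511], 0.73), ([0.364, 0.5], 0.73), ([0.382, 0.58], 0.67)]
brass_center [([0.468, 0.625], 0.58)] [([0.466, 0.617], 0.76)]
jar_center [([0.427, 0.437], 0.58)] [([0.429, 0.441], 0.63)]
magnet [([0.469, 0.842], 0.89)] [([0.468, 0.843], 0.83)]
trough [([0.564, 0.419], 0.69)] [([0.574, 0.45], 0.81)]
escapement [([0.598, 0.575], 0.87)] [([0.592, 0.538], 0.8)]
feeler  []
top [[463.18736409   0.         317.87790333]
 [  0.         463.18736409 207.63093557]
 [  0.           0.           1.        ]] [[ 0.00215904 -0.98155819  0.19115141  0.33369894]
 [-0.99955183  0.00358906  0.02971961 -0.07736437]
 [-0.02985758 -0.1911299  -0.98111054  1.10527503]
 [ 0.          0.          0.          1.        ]]
slug_center [([0.483, 0.742], 0.83), ([0.343, 0.709], 0.79), ([0.456, 0.63], 0.69), ([0.419, 0.733], 0.62)] [([0.421, 0.735], 0.84), ([0.487, 0.739], 0.79), ([0.34, 0.708], 0.7), ([0.453, 0.63], 0.66)]
brass_center [([0.545, 0.645], 0.73)] [([0.551, 0.642], 0.89)]
jar_center [([0.387, 0.621], 0.68)] [([0.388, 0.623], 0.64)]
magnet [([0.667, 0.715], 0.87)] [([0.666, 0.714], 0.85)]
trough [] [([0.471, 0.417], 0.95)]
escapement [([0.566, 0.444], 0.82), ([0.547, 0.648], 0.53)] [([0.565, 0.434], 0.94)]
feeler  []
```

View pics/side0.png

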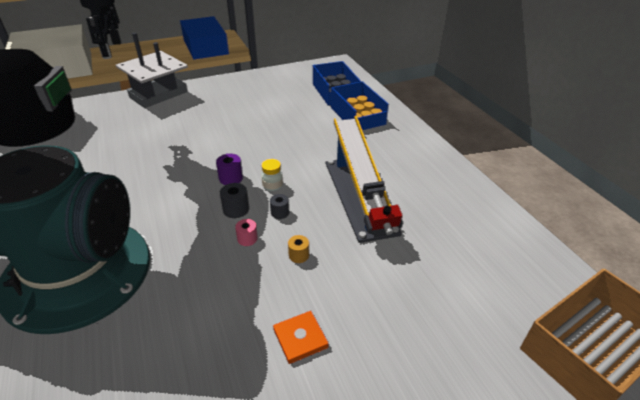

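View pics/top0.png

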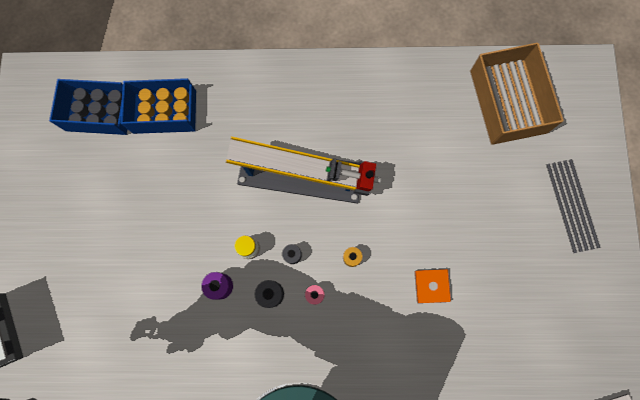

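```bash
cat > h.py <<'E'
import numpy as np,cv2
from workcell import *
from scipy.optimize import least_squares
def proj(P,K,T):
    Pc=(np.atleast_2d(P)-T[:3,3])@T[:3,:3]
    q=Pc@K.T; return q[:,:2]/q[:,2:]
def plane(uv,z,K,T):
    d=T[:3,:3]@np.linalg.solve(K,[*uv,1]); o=T[:3,3]; return o+d*(z-o[2])/d[2]
E
python3 - <<'E'
import cv2
s=cv2.imread('pics/side0.png');t=cv2.imread('pics/top0.png')
cv2.imwrite('pics/c1.png',cv2.resize(s[105:250,320:420],None,fx=4,fy=4,interpolation=cv2.INTER_CUBIC))
cv2.imwrite('pics/c2.png',cv2.resize(t[125:215,215:395],None,fx=4.4,fy=4.4,interpolation=cv2.INTER_CUBIC))
cv2.imwrite('pics/c3.png',cv2.resize(t[220:320,190:380],None,fx=4,fy=4,interpolation=cv2.INTER_CUBIC))
E
```

```text
(no output)
```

View pics/c1.png

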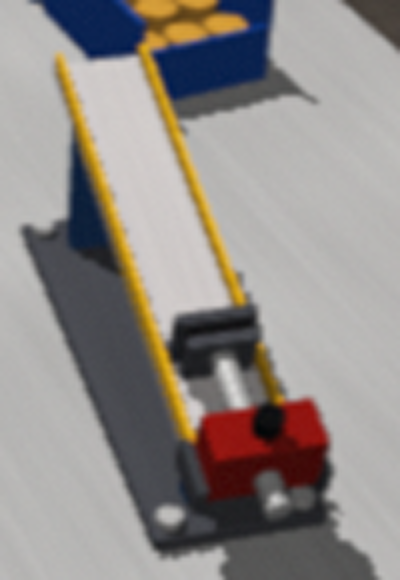

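View pics/c2.png

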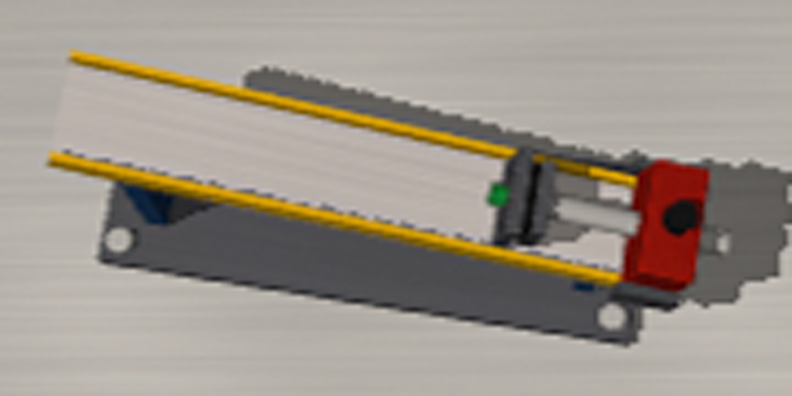

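View pics/c3.png

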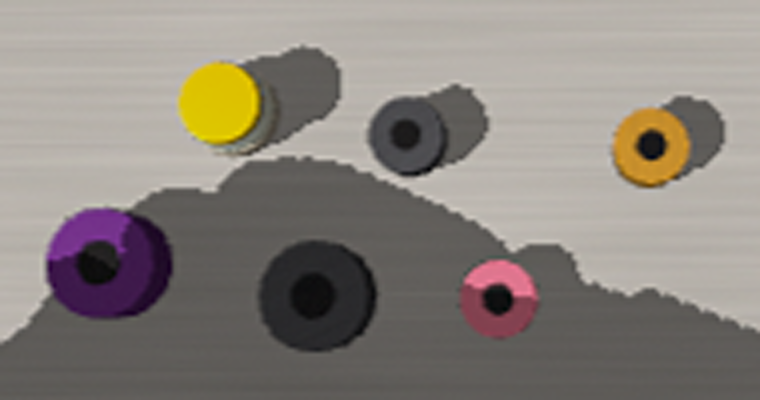

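```bash
cat > fit.py <<'E'
from h import *
S=snapshot('side');Tt=snapshot('top')
KS,TS,KT,TT=S['intrinsics'],S['T'],Tt['intrinsics'],Tt['T']
def frame(p):
    o=p[:3];yaw=p[3];a=np.radians(14)
    h=np.array([np.cos(yaw),np.sin(yaw),0]); x=h*np.cos(a)-np.array([0,0,np.sin(a)])
    y=np.cross([0,0,1],h); z=np.cross(x,y); return o,np.c_[x,y,z]
def W(p,q): o,R=frame(p); return o+np.atleast_2d(q)@R.T
ends=[(-.16,.027,.01),(-.16,-.027,.01)]
def ptline(u,a,b):
    d=(b-a)/np.linalg.norm(b-a); return (u-a)[0]*d[1]-(u-a)[1]*d[0]
OBS=[(KT,TT,[(230.9,138.0),(226.4,161.4)],[(330.9,159.5),(355.9,188.0)]),
     (KS,TS,[(356.75,116.75),(335.5,119.5)],[(379.5,180),(365,211.25)])]
def res(p):
    r=[]
    for K,T,E,L in OBS:
        e=proj(W(p,ends),K,T); r+=list((e-np.array(E)).ravel())
        for s,l in zip((1,-1),L):
            a,b=proj(W(p,[(-.16,s*.027,.01),(.16,s*.027,.01)]),K,T); r.append(ptline(np.array(l),a,b)*2)
    return np.array(r)
if __name__=='__main__':
    s=least_squares(res,[.5,.05,.08,-1.4]); p=s.x; print('trough',p[:3],np.degrees(p[3]),'res',s.fun.round(1)); 
    # yellow-mask refine by IoU-ish
    def render(p,K,T):
        m=np.zeros((1600,2560),np.uint8)
        for s in(1,-1):
            c=[(x,s*y,z) for x in(-.16,.16) for y in(.025,.029) for z in(0,.01)]
            u=proj(W(p,c),K,T); h=cv2.convexHull((u*4+1.5).astype(np.float32)).round().astype(int); cv2.fillConvexPoly(m,h,255)
        return m
    for nm,im,K,T in(('top',Tt,KT,TT),('side',S,KS,TS)):
        f=cv2.resize(im['frame'],None,fx=4,fy=4,interpolation=cv2.INTER_CUBIC); m=render(p,K,T)
        cs,_=cv2.findContours(m,cv2.RETR_EXTERNAL,cv2.CHAIN_APPROX_NONE); cv2.drawContours(f,cs,-1,(255,0,255),1)
        u=proj(W(p,[(x,y,z) for x in(.145,.175) for y in(-.031,.031) for z in(0,.046)]),K,T)
        for a in u: cv2.circle(f,tuple((a*4+1.5).round().astype(int)),4,(255,255,0),1)
        x0,y0=(215,125) if nm=='top' else(310,105)
        cv2.imwrite(f'pics/ov_{nm}.png',f[y0*4:y0*4+(380 if nm=='top' else 580),x0*4:x0*4+(760 if nm=='top' else 440)])
    np.save('trough.npy',p)
    # slug: outline-based model fit in both views (visible silhouette of cylinder)
    def cyl(c,r=.022,h=.04):
        t=np.linspace(0,2*np.pi,60); return np.array([(c[0]+r*np.cos(a),c[1]+r*np.sin(a),z) for a in t for z in(0,h)])
    tgt=[]
    for cam,K,T,px in(('top',KT,TT,(291,253)),('side',KS,TS,(279,206))):
        b=None
        for d in outline_of('slug_center',cam):
            ys,xs=np.nonzero(d['region']); c=np.array([xs.mean(),ys.mean()])
            if np.hypot(*(c-px))<12: b=(xs,ys); break
        print(cam,None if b is None else (b[0].min(),b[0].max(),b[1].min(),b[1].max(),c))
        if b: tgt.append((K,T,np.array([b[0].min()-.5,b[0].max()+.5,b[1].min()-.5,b[1].max()+.5])))
    def rs(c):
        o=[]
        for K,T,bb in tgt:
            u=proj(cyl(c),K,T); o+=list(np.array([u[:,0].min(),u[:,0].max(),u[:,1].min(),u[:,1].max()])-bb)
        return o
    q=least_squares(rs,[.35,0]); print('slug',q.x,np.round(q.fun,1))
E
python3 fit.py
```

```text
trough [ 0.63198501 -0.0006548   0.0807923 ] -99.43520061179895 res [ 0.3 -0.5 -0.1 -0.9  1.1  1.4 -0.9  0.6 -0.5  0.2 -0.2 -2.1]
top (np.int64(282), np.int64(300), np.int64(244), np.int64(263), array([291.23826715, 253.62815884]))
side None
slug [0.43534314 0.01793615] [-0.6  0.6 -0.2  0.2]
```

View pics/ov_top.png

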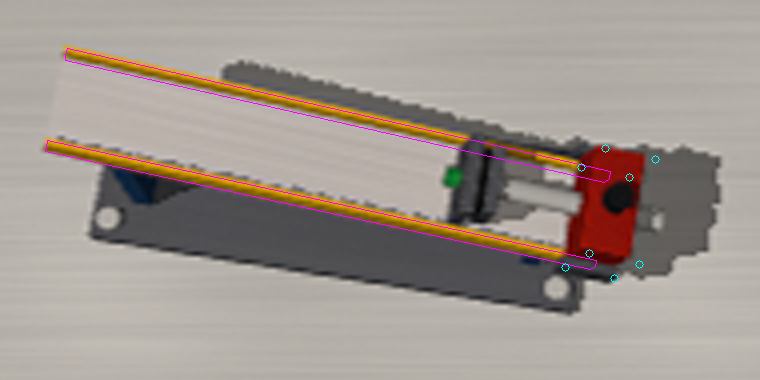

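View pics/ov_side.png

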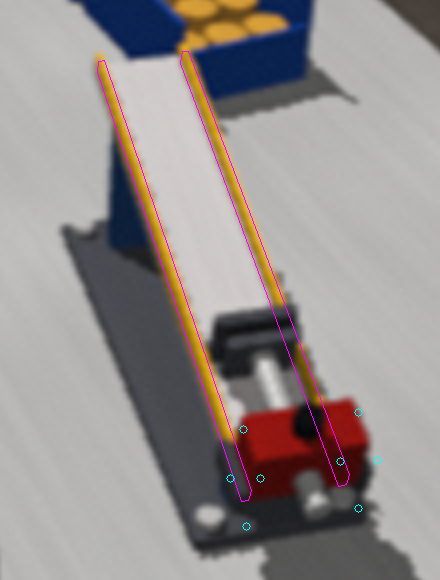

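```bash
cat > fit2.py <<'E'
from fit import *
from scipy.optimize import minimize
p0=np.load('trough.npy')
def faces(s):
    X=(-.16,.13);Y=(.025,.029);Z=(0,.01)
    return [(x,s*y,z) for x in X for y in Y for z in Z]
def render(p,K,T,sh):
    m=np.zeros((1600,2560),np.float32)
    for s in(1,-1):
        u=(proj(W(p,faces(s)),K,T)+sh)*4+1.5
        h=cv2.convexHull(u.astype(np.float32)); cv2.fillConvexPoly(m,(h*16).round().astype(np.int32),1.0,shift=4,lineType=cv2.LINE_8)
    # floor occludes inner-wall? paint floor top out
    return cv2.resize(m,(640,400),interpolation=cv2.INTER_AREA)
V=[]
for im,K,T,box in((Tt,KT,TT,(220,130,352,192)),(S,KS,TS,(328,112,388,212))):
    hsv=cv2.cvtColor(im['frame'],cv2.COLOR_BGR2HSV); m=((hsv[...,0]>15)&(hsv[...,0]<35)&(hsv[...,1]>110)&(hsv[...,2]>60)).astype(np.float32)
    w=np.zeros_like(m); x0,y0,x1,y1=box; w[y0:y1,x0:x1]=1
    # drop bin objects: far from initial model
    r=render(p0,K,T,(0,0)); w*= (cv2.dilate((r>0).astype(np.uint8),np.ones((11,11)))>0)
    V.append((m,w,K,T))
def cost(v,sig=1.5):
    p=v[:4]; c=0
    for i,(m,w,K,T) in enumerate(V):
        sh=v[4+2*i:6+2*i]
        d=(cv2.GaussianBlur(render(p,K,T,sh),(0,0),sig)-cv2.GaussianBlur(m,(0,0),sig))*w
        c+=(d**2).sum()+ .5*(sh@sh)
    return c
v=np.r_[p0,0,0,0,0]
for sig in(2.5,1.5,1.0):
    sx=np.vstack([v]+[v+d for d in np.diag([.006,.006,.006,.03,.6,.6,.6,.6])])
    o=minimize(cost,v,args=(sig,),method='Nelder-Mead',options=dict(initial_simplex=sx,maxiter=900,xatol=1e-4,fatol=1e-3)); v=o.x
    print(sig,o.fun,v[:3].round(4),np.degrees(v[3]).round(2),v[4:].round(2))
np.save('trough.npy',v[:4]); p=v[:4]
print('upper end',W(p,(-.16,0,0)),'low',W(p,(.16,0,0)))
for nm,im,K,T in(('top',Tt,KT,TT),('side',S,KS,TS)):
    sh=v[4:6] if nm=='top' else v[6:8]
    f=cv2.resize(im['frame'],None,fx=4,fy=4,interpolation=cv2.INTER_CUBIC)
    for s in(1,-1):
        u=((proj(W(p,faces(s)),K,T)+sh)*4+1.5).astype(np.float32); cv2.polylines(f,[cv2.convexHull(u).round().astype(int)],True,(255,0,255),1)
    for a in proj(W(p,[(x,y,z) for x in(.145,.175) for y in(-.031,.031) for z in(0,.046)]),K,T)+sh: cv2.circle(f,tuple((a*4+1.5).round().astype(int)),4,(255,255,0),1)
    x0,y0=(215,125) if nm=='top' else(310,105)
    cv2.imwrite(f'pics/ov2_{nm}.png',f[y0*4:y0*4+(380 if nm=='top' else 580),x0*4:x0*4+(760 if nm=='top' else 440)])
E
python3 fit2.py
python3 - <<'E'
import cv2,numpy as np
a=cv2.imread('pics/ov2_top.png');b=cv2.imread('pics/ov2_side.png')
a=cv2.resize(a,(440,220)); 
cv2.imwrite('pics/ov2b.png',b)
E
```

```text
2.5 41.93719066251932 [ 6.317e-01 -1.000e-04  8.780e-02] -99.4 [ 0.34 -0.13 -0.55  0.07]
1.5 64.33554684750844 [ 6.316e-01 -1.000e-04  8.790e-02] -99.36 [ 0.37 -0.11 -0.57  0.11]
1.0 86.44475888917975 [ 6.316e-01 -1.000e-04  8.800e-02] -99.33 [ 0.4  -0.09 -0.57  0.15]
upper end [[0.65678627 0.15311605 0.12673839]] low [[ 0.6064407  -0.15326972  0.04932339]]
```

View pics/ov2_top.png

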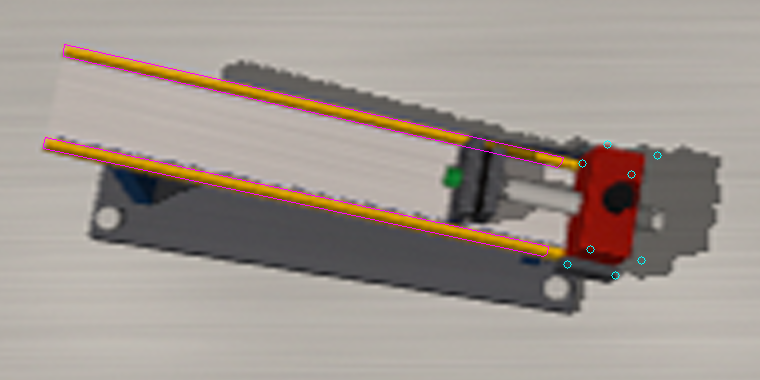

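View pics/ov2_side.png

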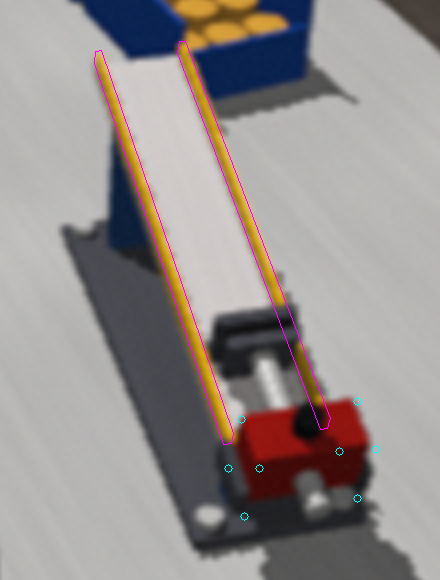

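```bash
cat >> h.py <<'E'
from scipy.spatial.transform import Rotation as Ro
def Rt(e): return Ro.from_euler('xyz',e,degrees=True).as_matrix()
def plan(tp,tR):
    s=get_state(); p=np.array(s['tcp_pos']); R=Rt(s['ee_rot'])
    rv=Ro.from_matrix(R.T@tR).as_rotvec(degrees=True)
    print('t',s['time_s'],'tcp',p.round(4),'gap',round(s['finger_gap'],4),'F',np.round(s['contact_force'],1))
    print('shift cm (cur axes)',(R.T@(np.array(tp)-p)*100).round(2),'(target axes)',(tR.T@(np.array(tp)-p)*100).round(2),'rotvec',rv.round(2))
def trough():
    p=np.load('trough.npy');yaw=p[3];a=np.radians(14)
    h=np.array([np.cos(yaw),np.sin(yaw),0]); x=h*np.cos(a)-np.array([0,0,np.sin(a)])
    y=np.cross([0,0,1],h); return p[:3],np.c_[x,y,np.cross(x,y)]
E
python3 - <<'E'
from h import *
R=Rt(get_state()['ee_rot']); print(R.round(3))
S=snapshot('side');T=snapshot('top')
c=np.array([.4353,.0179,.02])
print('side proj of slug est',proj(c,S['intrinsics'],S['T']),'net 279.7,204')
for n,z in(('jar_center',.0325),('brass_center',.02)):
  for cam,im in(('top',T),('side',S)):
    l=landmark_of(n,cam)[0]['location']; q=plane([l[0]*640,l[1]*400],z,im['intrinsics'],im['T']); print(n,cam,q[:2].round(3))
for l in[(.419,.733),(.456,.63),(.343,.709),(.483,.742)]: print(plane([l[0]*640,l[1]*400],.02,T['intrinsics'],T['T'])[:2].round(3))
for l in[(.439,.508),(.437,.511)]: print('side',plane([l[0]*640,l[1]*400],.02,S['intrinsics'],S['T'])[:2].round(4))
o,RT=trough()
h=RT[:,0]*[1,1,0]; h/=np.linalg.norm(h)
for s in(1,-1):
  tR=np.c_[[0,0,-1],s*h,np.cross([0,0,-1],s*h)]
  print(s); plan([.4353,.0179,.12],tR)
print(get_state()['qpos'])
E
```

```text
[[ 0.     0.308  0.951]
 [ 0.     0.951 -0.308]
 [-1.     0.    -0.   ]]
side proj of slug est [[280.1800048  205.87253948]] net 279.7,204
jar_center top [0.449 0.118]
jar_center side [0.45  0.118]
brass_center top [ 0.428 -0.126]
brass_center side [ 0.427 -0.121]
[0.344 0.07 ]
[0.439 0.016]
[0.366 0.184]
[ 0.336 -0.025]
side [0.44   0.0261]
side [0.4359 0.0232]
1
t 2.0 tcp [0.1616 0.4995 0.2313] gap 0.0854 F [ 0.6 -0.8  0.1]
shift cm (cur axes) [ 11.13 -37.4   40.87] (target axes) [ 11.13  43.09 -34.82] rotvec [171.41   0.     0.  ]
-1
t 2.0 tcp [0.1616 0.4995 0.2313] gap 0.0854 F [ 0.6 -0.8  0.1]
shift cm (cur axes) [ 11.13 -37.4   40.87] (target axes) [ 11.13 -43.09  34.82] rotvec [-8.59 -0.    0.  ]
[ 6.31796740e+01  1.50756760e+01 -2.76797306e+00  7.21594972e+01
  4.11111278e-04  8.11022274e+01]
```

Call:
send_rows(increments=[[[0,0,0,-8.5,0,0,6.5],[0,-3.6,2.9,0,0,0,6.5],[0,-3.6,2.9,0,0,0,6.5],[0,-3.6,2.9,0,0,0,6.5],[0,-3.6,2.9,0,0,0,6.5],[0,-3.6,2.9,0,0,0,6.5],[0,-3.6,2.9,0,0,0,6.5],[0,-3.6,2.9,0,0,0,6.5],[0,-3.6,2.9,0,0,0,6.5],[0,-3.6,2.9,0,0,0,6.5]]])

```text
time_s: 3.0
tcp_pos: [0.3728, 0.1299, 0.2311]
ee_rot: [39.1, 89.8, 30.6]
contact_force: [0.8, 0.7, -0.2]
finger_gap: 0.0653
```

```bash
cat > g.py <<'E'
from h import *
o,RT=trough(); h=RT[:,0]*[1,1,0]; h/=np.linalg.norm(h)
FL=np.c_[[0,0,-1],-h,np.cross([0,0,-1],-h)]   # level
TL=np.c_[-RT[:,2],-RT[:,0],RT[:,1]]           # square to the floor
E
python3 -c "
from g import *
plan([.4355,.0195,.12],FL)"
```

```text
t 3.0 tcp [0.3728 0.1299 0.2311] gap 0.0653 F [ 0.8  0.7 -0.2]
shift cm (cur axes) [ 11.11 -10.02   7.8 ] (target axes) [11.11 -9.88  7.98] rotvec [ 0.83  0.17 -0.14]
```

Call:
send_rows(increments=[[[0,-3.3,2.6,0.8,0.2,0,6.5],[0,-3.3,2.6,0,0,0,6.5],[0,-3.3,2.6,0,0,0,6.5],[2.7,0,0,0,0,0,6.5],[2.7,0,0,0,0,0,6.5],[2.7,0,0,0,0,0,6.5],[0,0,0,0,0,0,6.5]]])

```text
time_s: 3.7
tcp_pos: [0.4398, 0.008, 0.1485]
ee_rot: [26.8, 89.7, 16.9]
contact_force: [-0.0, -0.1, 1.6]
finger_gap: 0.0649
```

```bash
python3 -c "
from g import *
plan([.4355,.0195,.008],FL)
for c,b in(('side',(200,120)),('top',(220,190))):
    f=snapshot(c)['frame']; cv2.imwrite(f'pics/a_{c}.png',cv2.resize(f[b[1]:b[1]+130,b[0]:b[0]+180],None,fx=4,fy=4))
"
```

```text
t 3.7 tcp [0.4398 0.008  0.1485] gap 0.0649 F [-0.  -0.1  1.6]
shift cm (cur axes) [14.05  1.03 -0.69] (target axes) [14.05  1.06 -0.61] rotvec [-0.57  0.26 -0.13]
```

View pics/a_side.png

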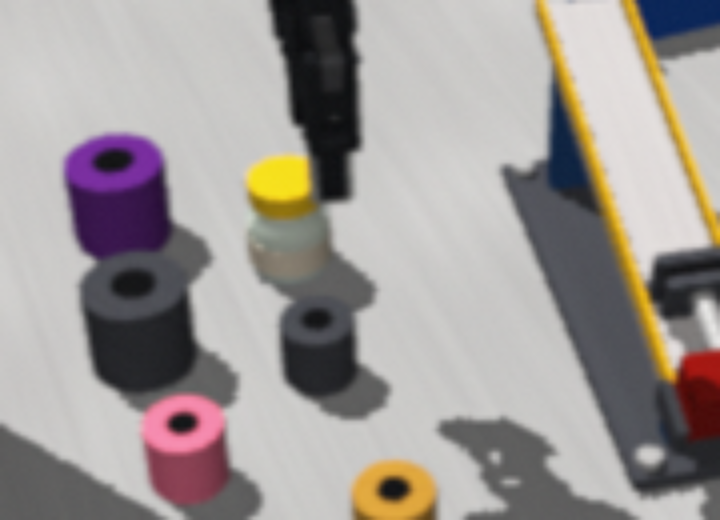

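View pics/a_top.png

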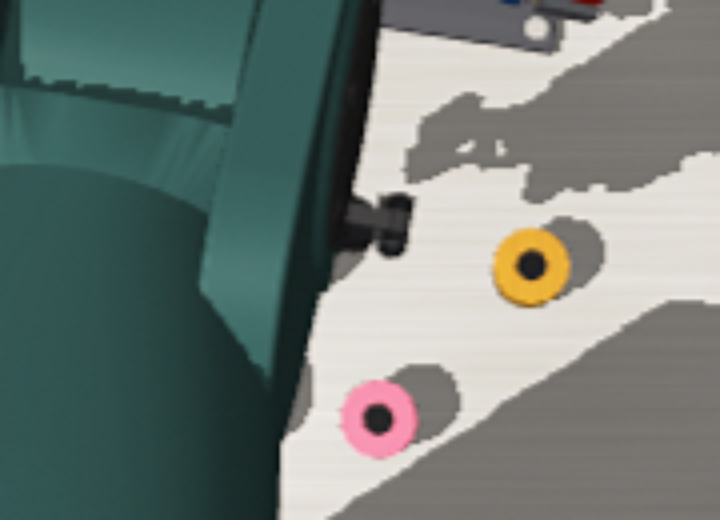

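```bash
python3 -c "
from g import *
S=snapshot('side');T=snapshot('top')
t=np.linspace(0,2*np.pi,90)
def f(c,im,bb):
    u=proj(np.array([(c[0]+.022*np.cos(a),c[1]+.022*np.sin(a),z) for a in t for z in(0,.04)]),im['intrinsics'],im['T'])
    return np.array([u[:,0].min(),u[:,0].max(),u[:,1].min(),u[:,1].max()])-bb
a=lambda c:f(c,S,[270.0,289.0,194.0,219.0]); b=lambda c:f(c,T,[281.5,300.5,243.5,263.5])
for g in(a,b,lambda c:np.r_[a(c),b(c)]):
    q=least_squares(g,[.43,.02]);print(q.x.round(4),q.fun.round(1))
"
```

```text
[0.4336 0.0165] [-0.5  0.6 -0.4  0.4]
[0.4354 0.0179] [-0.6  0.6 -0.2  0.2]
[0.4345 0.0176] [-0.3  0.8 -0.8 -0.  -0.4  0.8  0.2  0.5]
```

Call:
send_rows(increments=[[[0,0.86,-0.66,-0.6,0.25,0,6.5],[2.5,0,0,0,0,0,6.5],[2.5,0,0,0,0,0,6.5],[2.5,0,0,0,0,0,6.5],[0,0,0,0,0,0,6.5],[0,0,0,0,0,0,6.5]]])

```text
time_s: 4.5
tcp_pos: [0.4402, 0.021, 0.0816]
ee_rot: [10.5, 89.1, 1.6]
contact_force: [-0.4, -0.2, -0.4]
finger_gap: 0.0649
```

```bash
python3 -c "
from g import *
plan([.4347,.0176,.008],FL)
f=snapshot('side')['frame']; cv2.imwrite('pics/a2.png',cv2.resize(f[120:250,200:380],None,fx=4,fy=4))
"
```

```text
t 4.5 tcp [0.4402 0.021  0.0816] gap 0.0649 F [-0.4 -0.2 -0.4]
shift cm (cur axes) [ 7.35 -0.44 -0.6 ] (target axes) [ 7.36 -0.42 -0.48] rotvec [ 0.38  0.91 -0.17]
```

View pics/a2.png

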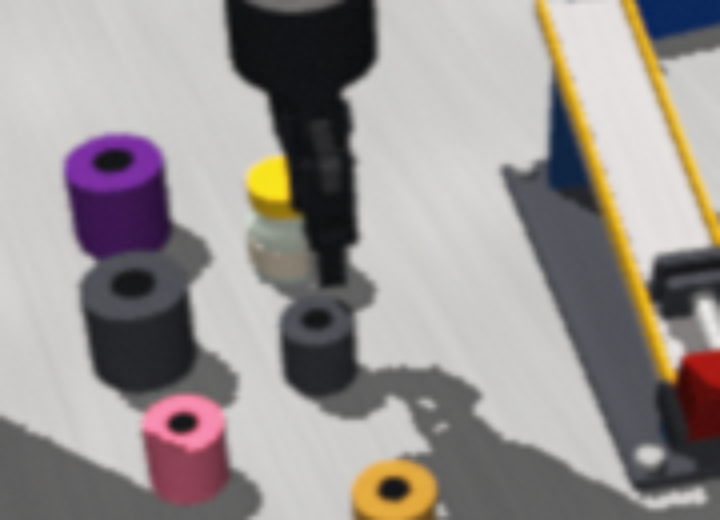

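Call:
send_rows(increments=[[[0,-0.42,-0.5,0.4,0.9,-0.2,6.5],[1.2,0,0,0,0,0,6.5],[0,0,0,0,0,0,6.5],[0,0,0,0,0,0,6.5]]])

```text
time_s: 4.95
tcp_pos: [0.4359, 0.017, 0.0736]
ee_rot: [-17.6, 89.8, -27.0]
contact_force: [0.2, -0.2, -0.1]
finger_gap: 0.0648
```

```bash
python3 -c "
from g import *
plan([.4347,.0176,.008],FL)
"
```

```text
t 4.95 tcp [0.4359 0.017  0.0736] gap 0.0648 F [ 0.2 -0.2 -0.1]
shift cm (cur axes) [ 6.56  0.05 -0.15] (target axes) [ 6.56  0.04 -0.12] rotvec [-0.07  0.19  0.06]
```

Call:
send_rows(increments=[[[1.7,0.04,-0.13,0,0.2,0,6.5],[1.8,0,0,0,0,0,6.5],[1.8,0,0,0,0,0,6.5],[1.2,0,0,0,0,0,6.5],[0,0,0,0,0,0,6.5],[0,0,0,0,0,0,6.5]]])

```text
time_s: 5.55
tcp_pos: [0.4375, 0.0167, 0.0115]
ee_rot: [-14.6, 89.7, -24.0]
contact_force: [0.1, -0.5, 0.0]
finger_gap: 0.0651
```

```bash
python3 -c "
from g import *
plan([.4347,.0176,.008],FL)
f=snapshot('side')['frame']; cv2.imwrite('pics/a3.png',cv2.resize(f[120:250,200:380],None,fx=4,fy=4))
"
```

```text
t 5.55 tcp [0.4375 0.0167 0.0115] gap 0.0651 F [ 0.1 -0.5  0. ]
shift cm (cur axes) [ 0.35  0.05 -0.29] (target axes) [ 0.35  0.05 -0.29] rotvec [-0.12  0.29  0.08]
```

View pics/a3.png

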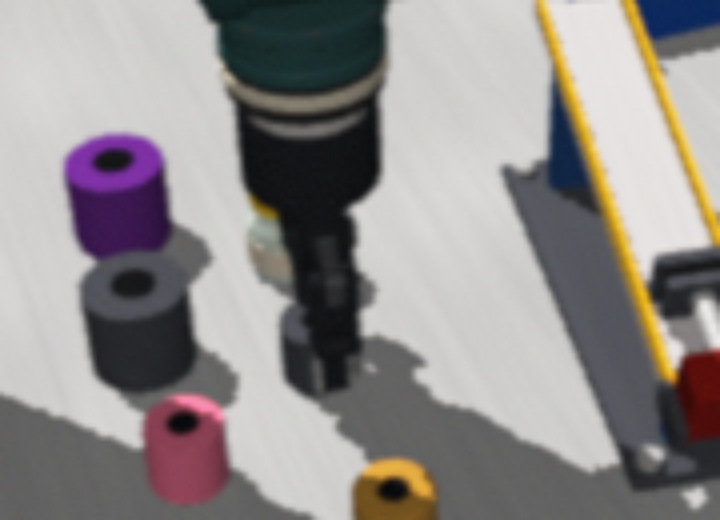

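Call:
send_rows(increments=[[[0.3,0.05,-0.32,-0.1,0.3,0.1,6.5],[0,0,0,0,0,0,6.5],[0,0,0,0,0,0,6.5]]])

```text
time_s: 5.9
tcp_pos: [0.4353, 0.0176, 0.01]
ee_rot: [14.7, 89.9, 5.4]
contact_force: [0.0, 0.8, -0.2]
finger_gap: 0.0647
```

```bash
python3 -c "
from g import *
plan([.4347,.0176,.008],FL)
f=snapshot('side')['frame']; cv2.imwrite('pics/a4.png',cv2.resize(f[150:240,240:330],None,fx=6,fy=6))
"
```

```text
t 5.9 tcp [0.4353 0.0176 0.01  ] gap 0.0647 F [ 0.   0.8 -0.2]
shift cm (cur axes) [ 0.2  -0.01 -0.06] (target axes) [ 0.2  -0.01 -0.06] rotvec [-0.01  0.13 -0.03]
```

View pics/a4.png

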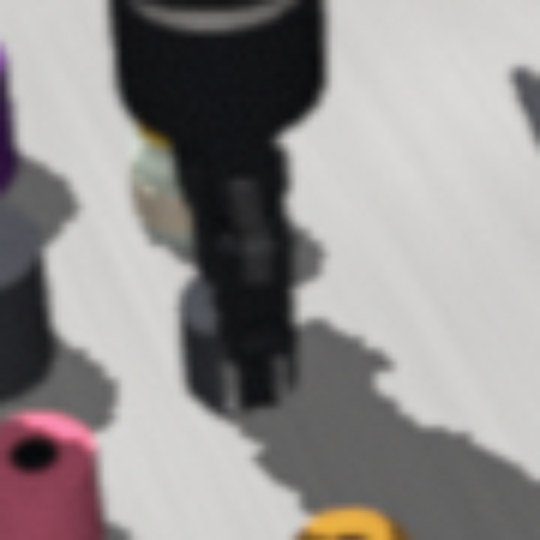

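Call:
send_rows(increments=[[[0,0,0,0,0,0,4.0],[0,0,0,0,0,0,4.0],[0,0,0,0,0,0,4.0],[0,0,0,0,0,0,4.0],[0,0,0,0,0,0,4.0],[0,0,0,0,0,0,4.0]]], grip_force=40)

```text
time_s: 6.55
tcp_pos: [0.4353, 0.0175, 0.0104]
ee_rot: [8.5, 89.9, -0.9]
contact_force: [-0.2, -0.9, 0.6]
finger_gap: 0.043
```

Call:
send_rows(increments=[[[-2,0,0,0,0,0,4.0],[-3,0,0,0,0,0,4.0],[-4,0,0,0,0,0,4.0],[-4,0,0,0,0,0,4.0],[-4,0,0,0,0,0,4.0],[-2,0,0,0,0,0,4.0],[0,0,0,0,0,0,4.0]]])

```text
time_s: 7.25
tcp_pos: [0.4324, 0.0179, 0.206]
ee_rot: [172.3, 89.8, 163.0]
contact_force: [-0.0, -0.3, -4.2]
finger_gap: 0.0431
```

```bash
python3 -c "
from g import *
tgt=o+RT@[-.07,0,.08]
plan(tgt,TL)
f=snapshot('side')['frame']; cv2.imwrite('pics/a5.png',cv2.resize(f[80:280,200:420],None,fx=3,fy=3))
"
```

```text
t 7.25 tcp [0.4324 0.0179 0.206 ] gap 0.0431 F [-0.  -0.3 -4.2]
shift cm (cur axes) [ 2.28  6.32 19.95] (target axes) [ 3.8   5.56 19.94] rotvec [-0.04 -0.19 13.97]
```

View pics/a5.png

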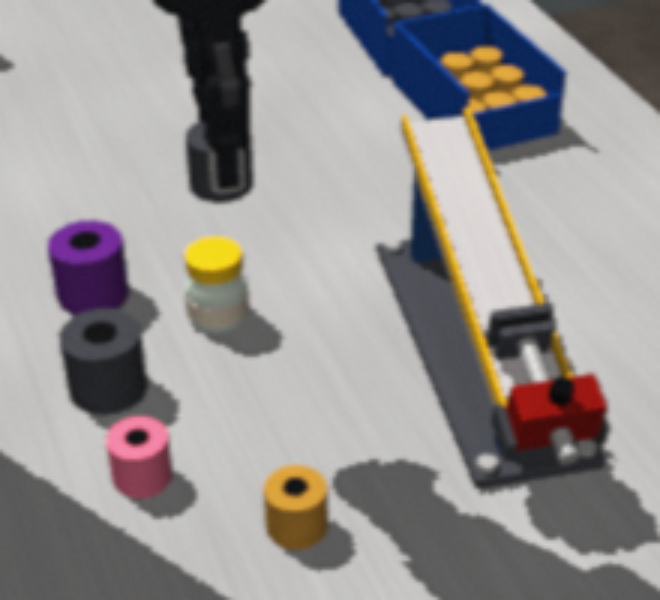

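Call:
send_rows(increments=[[[0,0,0,0,0,7,4.0],[0,0,0,0,0,7,4.0],[0,1.1,4,0,0,0,4.0],[0,1.1,4,0,0,0,4.0],[0,1.1,4,0,0,0,4.0],[0,1.1,4,0,0,0,4.0],[1.5,1.1,3.5,0,0,0,4.0],[1,1,0,0,0,0,4.0],[0,0,0,0,0,0,4.0],[0,0,0,0,0,0,4.0]]])

```text
time_s: 8.3
tcp_pos: [0.6355, 0.0555, 0.1723]
ee_rot: [96.9, 75.4, 87.1]
contact_force: [-0.2, 0.3, -3.0]
finger_gap: 0.0428
```

```bash
python3 -c "
from g import *
tgt=o+RT@[-.08,0,.05]
plan(tgt,TL)
"
```

```text
t 8.3 tcp [0.6355 0.0555 0.1723] gap 0.0428 F [-0.2  0.3 -3. ]
shift cm (cur axes) [1.82 0.57 0.56] (target axes) [1.83 0.58 0.52] rotvec [-0.65 -1.63 -0.55]
```

Call:
send_rows(increments=[[[0.7,0.58,0.55,-0.65,-1.6,-0.5,4.0],[0.7,0,0,0,0,0,4.0],[0,0,0,0,0,0,4.0],[0,0,0,0,0,0,4.0]]])

```text
time_s: 8.7
tcp_pos: [0.6391, 0.0623, 0.1589]
ee_rot: [90.8, 76.0, 81.4]
contact_force: [-0.2, 0.4, -2.6]
finger_gap: 0.0428
```

```bash
python3 -c "
from g import *
tgt=o+RT@[-.08,0,.03]
plan(tgt,TL)
for c,b,w in(('side',(310,70),(120,150)),('top',(210,100),(180,120))):
    f=snapshot(c)['frame']; cv2.imwrite(f'pics/b_{c}.png',cv2.resize(f[b[1]:b[1]+w[1],b[0]:b[0]+w[0]],None,fx=4,fy=4,interpolation=cv2.INTER_CUBIC))
"
```

```text
t 8.7 tcp [0.6391 0.0623 0.1589] gap 0.0428 F [-0.2  0.4 -2.6]
shift cm (cur axes) [2.36 0.19 0.28] (target axes) [2.36 0.19 0.27] rotvec [-0.11 -0.17 -0.02]
```

View pics/b_side.png

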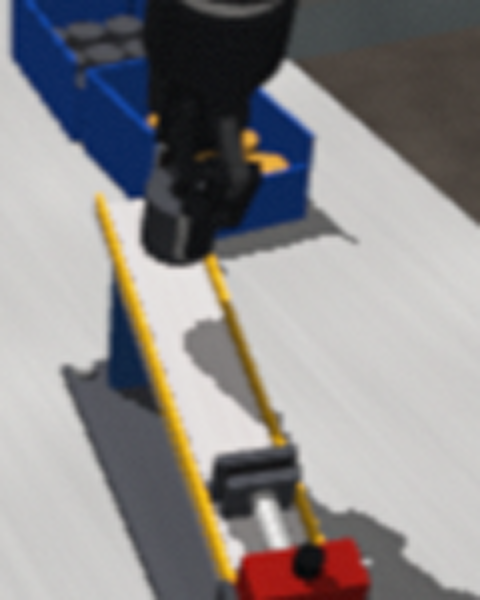

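View pics/b_top.png

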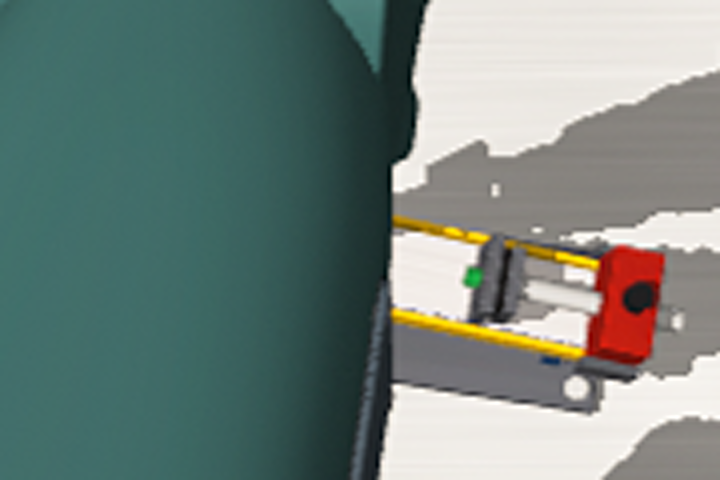

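Call:
send_rows(increments=[[[1.2,0.2,0.3,0,-0.2,0,4.0],[1.2,0,0,0,0,0,4.0],[0,0,0,0,0,0,4.0],[0,0,0,0,0,0,4.0]]])

```text
time_s: 9.2
tcp_pos: [0.6439, 0.0697, 0.134]
ee_rot: [89.9, 76.0, 80.5]
contact_force: [0.6, 0.7, -2.7]
finger_gap: 0.0428
```

```bash
python3 -c "
from g import *
plan(o+RT@[-.08,0,.01],TL)
s=get_state(); R=Rt(s['ee_rot']); p=s['tcp_pos']; print('TCP trough',(RT.T@(p-o)).round(4))
S=snapshot('side'); f=cv2.resize(S['frame'],None,fx=6,fy=6,interpolation=cv2.INTER_CUBIC)
t=np.linspace(0,2*np.pi,60)
# slug model in tool frame: x from -.03+.01 .. +.01
for x in(.010,-.030):
    c=np.array([(x,.022*np.cos(a),.022*np.sin(a)) for a in t])@R.T+p
    u=(proj(c,S['intrinsics'],S['T'])*6+2.5).round().astype(int); cv2.polylines(f,[u],True,(255,0,255),1)
for y in(-.029,-.025,.025,.029):
    u=(proj(np.array([(-.16,y,.01),(.03,y,.01)])@RT.T+o,S['intrinsics'],S['T'])*6+2.5).round().astype(int); cv2.polylines(f,[u],False,(0,255,0),1)
cv2.imwrite('pics/b2.png',f[100*6:190*6,325*6:400*6])
"
```

```text
t 9.2 tcp [0.6439 0.0697 0.134 ] gap 0.0428 F [ 0.6  0.7 -2.7]
shift cm (cur axes) [ 1.75  0.01 -0.09] (target axes) [ 1.75  0.02 -0.08] rotvec [-0.15  0.05 -0.02]
TCP trough [-0.0798  0.0008  0.0275]
```

View pics/b2.png

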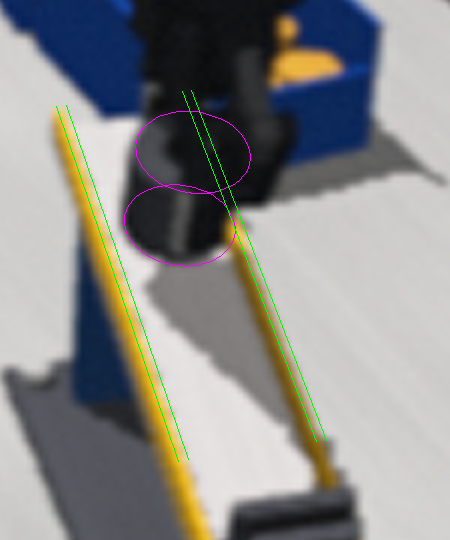

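Call:
send_rows(increments=[[[0.4,0,-0.08,-0.1,0,0,4.0],[0.4,0,0,0,0,0,4.0],[0.2,0,0,0,0,0,4.0],[0,0,0,0,0,0,4.0]]])

```text
time_s: 9.65
tcp_pos: [0.6436, 0.0723, 0.1239]
ee_rot: [89.7, 76.0, 80.4]
contact_force: [0.2, 0.0, -2.8]
finger_gap: 0.0426
```

```bash
cat > st.py <<'E'
from g import *
s=get_state(); R=Rt(s['ee_rot']); p=s['tcp_pos']; print('t',s['time_s'],'TCP trough mm',(RT.T@(p-o)*1e3).round(1),'F trough',(RT.T@s['contact_force']).round(1),'gap',round(s['finger_gap'],4),'rotvec to TL',Ro.from_matrix(R.T@TL).as_rotvec(degrees=True).round(2))
E
python3 st.py
```

```text
t 9.65 TCP trough mm [-79.9   0.1  17. ] F trough [ 0.6  0.2 -2.7] gap 0.0426 rotvec to TL [-0.04  0.07 -0.02]
```

Call:
send_rows(increments=[[[0.25,0,0,0,0,0,4.0],[0.2,0,0,0,0,0,4.0],[0,0,0,0,0,0,4.0]]])

```text
time_s: 9.95
tcp_pos: [0.6439, 0.0734, 0.1193]
ee_rot: [89.7, 76.0, 80.3]
contact_force: [0.5, -0.4, -3.0]
finger_gap: 0.0429
```

```bash
python3 st.py
```

```text
t 9.95 TCP trough mm [-79.9   0.2  12.3] F trough [ 1.   0.5 -2.8] gap 0.0429 rotvec to TL [-0.04  0.09 -0.02]
```

Call:
send_rows(increments=[[[0.12,0,0,0,0,0,4.0],[0.1,0,0,0,0,0,4.0],[0,0,0,0,0,0,4.0]]])

```text
time_s: 10.25
tcp_pos: [0.6441, 0.074, 0.1171]
ee_rot: [89.6, 76.0, 80.3]
contact_force: [0.1, 0.3, -2.2]
finger_gap: 0.0428
```

```bash
python3 st.py
```

```text
t 10.25 TCP trough mm [-79.9   0.3  10. ] F trough [ 0.2  0.  -2.2] gap 0.0428 rotvec to TL [-0.03  0.1  -0.02]
```

Call:
send_rows(increments=[[[0.1,0,0,0,0,0,4.0],[0.1,0,0,0,0,0,4.0],[0,0,0,0,0,0,4.0]]])

```text
time_s: 10.55
tcp_pos: [0.6442, 0.0745, 0.115]
ee_rot: [89.6, 76.0, 80.2]
contact_force: [0.3, 0.3, -2.2]
finger_gap: 0.0424
```

```bash
python3 st.py
```

```text
t 10.55 TCP trough mm [-79.9   0.3   7.9] F trough [ 0.2  0.3 -2.2] gap 0.0424 rotvec to TL [-0.03  0.1  -0.02]
```

Call:
send_rows(increments=[[[0.1,0,0,0,0,0,4.0],[0.1,0,0,0,0,0,4.0],[0,0,0,0,0,0,4.0]]])

```text
time_s: 10.85
tcp_pos: [0.6444, 0.0745, 0.1149]
ee_rot: [89.2, 76.0, 79.8]
contact_force: [0.5, -0.1, -2.8]
finger_gap: 0.0426
```

```bash
python3 st.py
```

```text
t 10.85 TCP trough mm [-79.9   0.5   7.8] F trough [ 0.7  0.5 -2.7] gap 0.0426 rotvec to TL [-0.04  0.21 -0.  ]
```

Call:
send_rows(increments=[[[0.1,0,0,0,0,0,4.0]]])

```text
time_s: 10.95
tcp_pos: [0.6446, 0.0746, 0.1145]
ee_rot: [89.0, 76.0, 79.6]
contact_force: [-6.9, -5.2, 15.5]
finger_gap: 0.043
```

```bash
python3 st.py; python3 -c "
from g import *
f=snapshot('side')['frame']; cv2.imwrite('pics/b3.png',cv2.resize(f[100:190,325:400],None,fx=6,fy=6,interpolation=cv2.INTER_CUBIC))"
```

```text
t 10.95 TCP trough mm [-80.    0.7   7.4] F trough [ 2.3 -5.9 16.6] gap 0.043 rotvec to TL [-0.04  0.26 -0.  ]
```

View pics/b3.png

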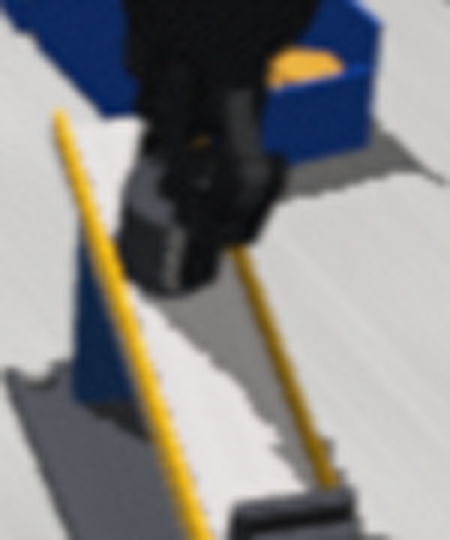

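Call:
send_rows(increments=[[[-0.06,0,-0.05,0,0.2,0,4.0],[0,0,0,0,0,0,4.0]]])

```text
time_s: 11.2
tcp_pos: [0.6441, 0.0745, 0.1151]
ee_rot: [89.8, 76.0, 80.4]
contact_force: [1.1, -0.8, -3.3]
finger_gap: 0.0429
```

```bash
python3 st.py
```

```text
t 11.2 TCP trough mm [-80.    0.2   8. ] F trough [ 1.3  1.2 -3. ] gap 0.0429 rotvec to TL [-0.04  0.07  0.  ]
```

Nearly on the floor; ease down a hair and release.

Call:
send_rows(increments=[[[0.04,0,0,0,0,0,4.0],[0,0,0,0,0,0,5.2],[0,0,0,0,0,0,6.0],[0,0,0,0,0,0,6.5],[0,0,0,0,0,0,6.5],[0,0,0,0,0,0,6.5],[0,0,0,0,0,0,6.5]]])

```text
time_s: 11.9
tcp_pos: [0.6446, 0.0749, 0.1148]
ee_rot: [89.6, 76.0, 80.2]
contact_force: [-0.1, -0.9, -0.6]
finger_gap: 0.0651
```

```bash
python3 st.py; python3 -c "
from g import *
f=snapshot('side')['frame']; cv2.imwrite('pics/b4.png',cv2.resize(f[100:190,325:400],None,fx=6,fy=6,interpolation=cv2.INTER_CUBIC))"
```

```text
t 11.9 TCP trough mm [-80.4   0.7   7.6] F trough [ 1.   0.  -0.4] gap 0.0651 rotvec to TL [-0.01  0.11 -0.04]
```

View pics/b4.png

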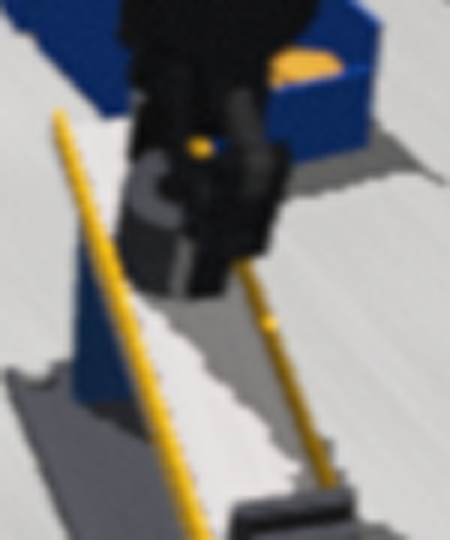

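Call:
send_rows(increments=[[[-1,0,0,0,0,0,6.5],[-1.5,0,0,0,0,0,6.5],[-1.5,0,0,0,0,0,6.5],[-1.5,0,0,0,0,0,6.5],[-1,0,0,0,0,0,6.5],[0,0,0,0,0,0,6.5]]])

```text
time_s: 12.55
tcp_pos: [0.6417, 0.0583, 0.1832]
ee_rot: [89.4, 76.0, 80.0]
contact_force: [0.4, -0.2, -0.3]
finger_gap: 0.0652
```

```bash
python3 st.py; python3 -c "
from g import *
f=snapshot('side')['frame']; cv2.imwrite('pics/b5.png',cv2.resize(f[100:190,325:400],None,fx=6,fy=6,interpolation=cv2.INTER_CUBIC))"
```

```text
t 12.55 TCP trough mm [-80.5   0.5  78. ] F trough [ 0.2  0.5 -0.2] gap 0.0652 rotvec to TL [ 0.01  0.15 -0.04]
```

View pics/b5.png

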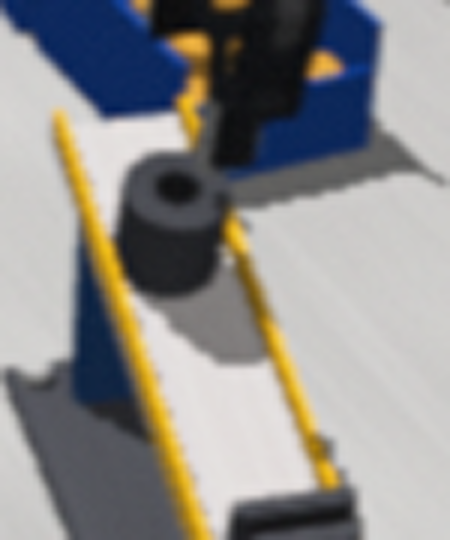

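Call:
send_rows(increments=[[[0,2.5,-0.05,0,0,-2,2.0],[0,2.9,0,0,0,0,0],[0,0,0,0,0,0,0],[0,0,0,0,0,0,0],[0,0,0,0,0,0,0]]])

```text
time_s: 13.1
tcp_pos: [0.6488, 0.1114, 0.1917]
ee_rot: [90.6, 78.1, 81.2]
contact_force: [0.2, -0.3, 1.4]
finger_gap: -0.0001
```

```bash
python3 st.py; python3 -c "
from g import *
f=snapshot('side')['frame']; cv2.imwrite('pics/b6.png',cv2.resize(f[60:190,305:400],None,fx=5,fy=4.5,interpolation=cv2.INTER_CUBIC))"
```

```text
t 13.1 TCP trough mm [-134.6   -1.1   73.3] F trough [-0.1  0.2  1.4] gap -0.0001 rotvec to TL [-0.11 -0.1   2.08]
```

View pics/b6.png

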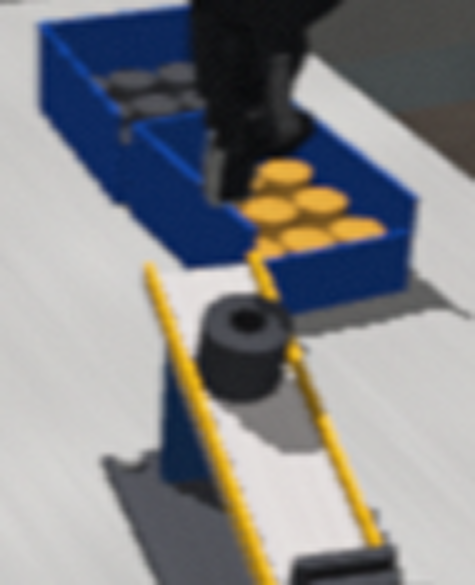

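Call:
send_rows(increments=[[[1.5,0,0.1,-0.1,0,0,0],[1.8,0,0,0,0,0,0],[1.5,0,0,0,0,0,0],[0.8,0,0,0,0,0,0],[0,0,0,0,0,0,0],[0,0,0,0,0,0,0]]])

```text
time_s: 13.75
tcp_pos: [0.6514, 0.1188, 0.1344]
ee_rot: [90.8, 78.1, 81.1]
contact_force: [0.3, 0.6, 0.6]
finger_gap: -0.0001
```

```bash
python3 st.py; python3 -c "
from g import *
f=snapshot('side')['frame']; cv2.imwrite('pics/b7.png',cv2.resize(f[60:190,305:400],None,fx=5,fy=4.5,interpolation=cv2.INTER_CUBIC))"
```

```text
t 13.75 TCP trough mm [-128.2    0.3   15.9] F trough [-0.8  0.2  0.4] gap -0.0001 rotvec to TL [-0.29 -0.09  2.1 ]
```

View pics/b7.png

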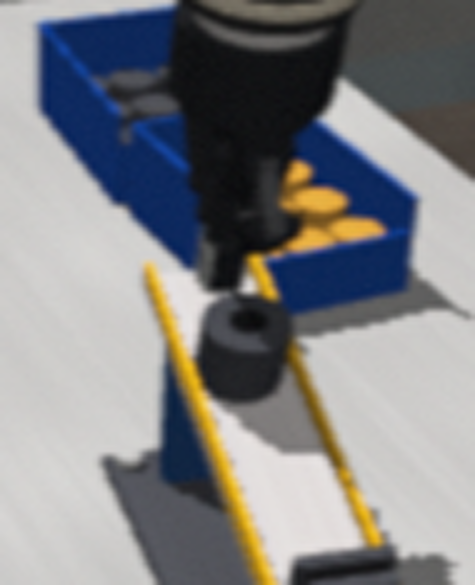

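Call:
send_rows(increments=[[[0.5,0,0,-0.3,0,0,0],[0,-0.4,0,0,0,0,0],[0.02,-0.5,0,0,0,0,0],[0.02,-0.5,0,0,0,0,0],[0.02,-0.5,0,0,0,0,0]]])

```text
time_s: 14.3
tcp_pos: [0.6493, 0.1004, 0.1263]
ee_rot: [89.6, 78.1, 80.3]
contact_force: [0.5, 0.7, -0.5]
finger_gap: -0.0004
```

```bash
python3 st.py; python3 -c "
from g import *
T=snapshot('top')
def xt(uv,z):
    d=T['T'][:3,:3]@np.linalg.solve(T['intrinsics'],[*uv,1]); q=T['T'][:3,3]
    n=RT[:,2]; P0=o+n*z; k=((P0-q)@n)/(d@n); return RT.T@(q+k*d-o)*1e3
print('feeler',xt((328.2,169.3),.018)); print('plate top uphill edge', xt((215+518/4.4,125+150/4.4),.036), xt((215+498/4.4,125+240/4.4),.036))
f=snapshot('side')['frame']; cv2.imwrite('pics/b8.png',cv2.resize(f[60:190,305:400],None,fx=5,fy=4.5,interpolation=cv2.INTER_CUBIC))"
```

```text
t 14.3 TCP trough mm [-108.2    1.2   12.5] F trough [-0.6  0.4 -0.7] gap -0.0004 rotvec to TL [0.1  0.06 2.06]
feeler [68.34949937  0.17694903 18.        ]
plate top uphill edge [71.20237622 20.5186116  36.        ] [ 68.66138024 -27.92630935  36.        ]
```

View pics/b8.png

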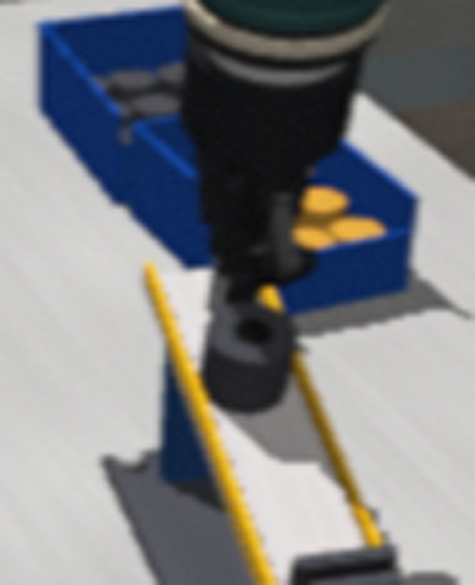

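Call:
send_rows(increments=[[[0.1,-0.6,-0.1,0,0,0,0],[0.05,-0.7,0,0,0,0,0],[0.02,-0.7,0,0,0,0,0],[0.02,-0.7,0,0,0,0,0],[0.02,-0.7,0,0,0,0,0],[0.02,-0.7,0,0,0,0,0],[0.02,-0.4,0,0,0,0,0],[0,-0.2,0,0,0,0,0]]])

```text
time_s: 15.2
tcp_pos: [0.6404, 0.0514, 0.1132]
ee_rot: [89.6, 78.0, 80.3]
contact_force: [0.4, 1.0, 0.5]
finger_gap: -0.0003
```

```bash
python3 st.py; python3 -c "
from g import *
f=snapshot('side')['frame']; cv2.imwrite('pics/b9.png',cv2.resize(f[60:220,305:410],None,fx=4.5,fy=3.7,interpolation=cv2.INTER_CUBIC))"
```

```text
t 15.2 TCP trough mm [-56.7   0.3  11.8] F trough [-1.1  0.2  0.3] gap -0.0003 rotvec to TL [0.04 0.08 2.03]
```

View pics/b9.png

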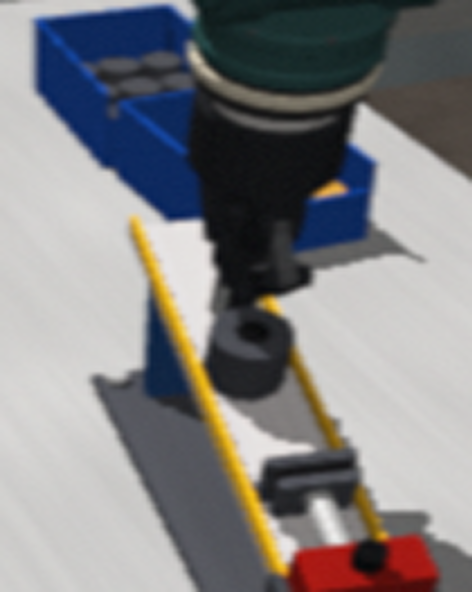

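Call:
send_rows(increments=[[[0.1,-0.6,0,0,0,0,0],[0.02,-0.7,0,0,0,0,0],[0.02,-0.7,0,0,0,0,0],[0.02,-0.7,0,0,0,0,0],[0.02,-0.6,0,0,0,0,0],[0.02,-0.4,0,0,0,0,0],[0,-0.2,0,0,0,0,0]]])

```text
time_s: 15.95
tcp_pos: [0.6337, 0.011, 0.1022]
ee_rot: [89.6, 78.0, 80.3]
contact_force: [-0.2, 1.3, 0.4]
finger_gap: -0.0
```

```bash
python3 st.py; python3 -c "
from g import *
f=snapshot('side')['frame']; cv2.imwrite('pics/b10.png',cv2.resize(f[100:220,325:410],None,fx=5,fy=5,interpolation=cv2.INTER_CUBIC))
f=snapshot('top')['frame']; cv2.imwrite('pics/b10t.png',cv2.resize(f[120:220,260:400],None,fx=5,fy=5,interpolation=cv2.INTER_CUBIC))"
```

```text
t 15.95 TCP trough mm [-14.3   0.3  11.1] F trough [-1.3 -0.5  0. ] gap -0.0 rotvec to TL [0.06 0.08 2.03]
```

View pics/b10.png

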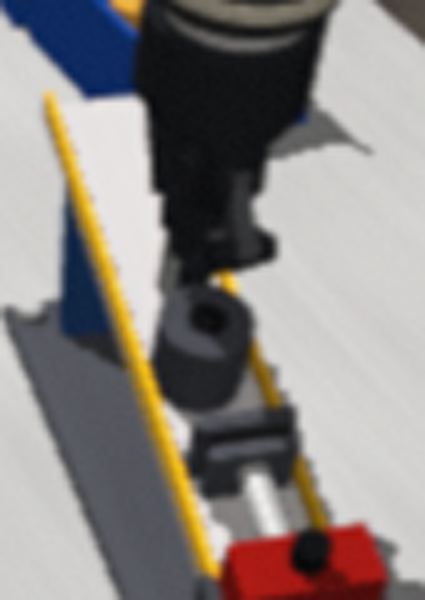

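View pics/b10t.png

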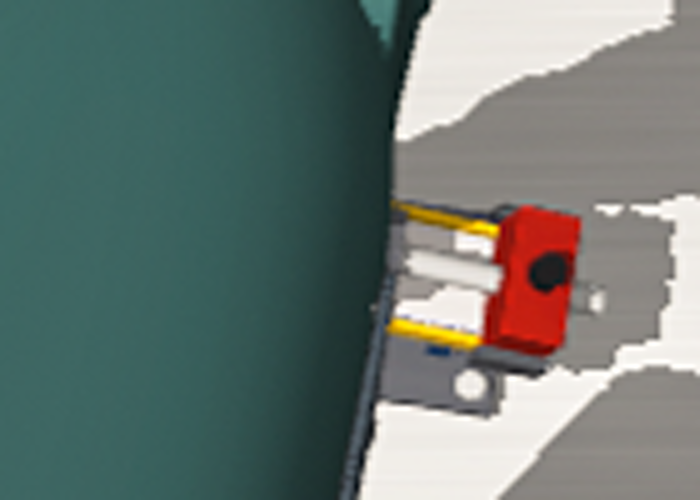

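Call:
send_rows(increments=[[[0.05,-0.4,0,0,0,0,0],[0.01,-0.4,0,0,0,0,0],[0.01,-0.3,0,0,0,0,0],[0.01,-0.2,0,0,0,0,0],[0,-0.1,0,0,0,0,0]]])

```text
time_s: 16.55
tcp_pos: [0.6315, -0.0027, 0.0985]
ee_rot: [89.5, 78.0, 80.2]
contact_force: [0.0, 1.2, 0.8]
finger_gap: 0.0001
```

```bash
python3 st.py
```

```text
t 16.55 TCP trough mm [-0.   0.4 10.8] F trough [-1.3 -0.2  0.5] gap 0.0001 rotvec to TL [0.11 0.09 2.02]
```

Call:
send_rows(increments=[[[0.04,-0.1,0,0,0,0,0],[0,-0.1,0,0,0,0,0],[0,-0.1,0,0,0,0,0]]])

```text
time_s: 16.85
tcp_pos: [0.6311, -0.0056, 0.0975]
ee_rot: [89.4, 78.0, 80.2]
contact_force: [0.2, 1.5, 0.2]
finger_gap: 0.0001
```

```bash
python3 st.py
```

```text
t 16.85 TCP trough mm [ 3.1  0.4 10.5] F trough [-1.5 -0.  -0.2] gap 0.0001 rotvec to TL [0.12 0.1  2.01]
```

Call:
send_rows(increments=[[[0,-0.1,0,0,0,0,0],[0,-0.1,0,0,0,0,0]]])

```text
time_s: 17.05
tcp_pos: [0.6307, -0.0077, 0.097]
ee_rot: [89.5, 78.0, 80.3]
contact_force: [0.1, 1.5, -0.1]
finger_gap: 0.0002
```

```bash
python3 st.py
```

```text
t 17.05 TCP trough mm [ 5.3  0.3 10.5] F trough [-1.4 -0.2 -0.5] gap 0.0002 rotvec to TL [0.12 0.08 2.02]
```

Call:
send_rows(increments=[[[0,-0.1,0,0,0,0,0],[0,-0.1,0,0,0,0,0]]])

```text
time_s: 17.25
tcp_pos: [0.6304, -0.0096, 0.0965]
ee_rot: [89.5, 78.0, 80.3]
contact_force: [0.4, 1.4, 0.4]
finger_gap: 0.0002
```

```bash
python3 st.py
```

```text
t 17.25 TCP trough mm [ 7.3  0.3 10.6] F trough [-1.5  0.1  0.1] gap 0.0002 rotvec to TL [0.13 0.08 2.01]
```

Call:
send_rows(increments=[[[0,-0.1,0,0,0,0,0],[0,-0.1,0,0,0,0,0]]])

```text
time_s: 17.45
tcp_pos: [0.63, -0.0117, 0.096]
ee_rot: [89.5, 78.0, 80.3]
contact_force: [-0.4, 1.6, 0.9]
finger_gap: -0.0001
```

```bash
python3 st.py
```

```text
t 17.45 TCP trough mm [ 9.4  0.2 10.6] F trough [-1.7 -0.6  0.6] gap -0.0001 rotvec to TL [0.13 0.07 2.  ]
```

Call:
send_rows(increments=[[[0,-0.1,0,0,0,0,0],[0,-0.1,0,0,0,0,0]]])

```text
time_s: 17.65
tcp_pos: [0.6296, -0.0138, 0.0955]
ee_rot: [89.5, 78.0, 80.3]
contact_force: [0.3, 1.7, 0.0]
finger_gap: 0.0001
```

```bash
python3 st.py;python3 -c "
from g import *
f=snapshot('side')['frame']; cv2.imwrite('pics/b11.png',cv2.resize(f[120:220,335:410],None,fx=6,fy=6,interpolation=cv2.INTER_CUBIC))"
```

```text
t 17.65 TCP trough mm [11.6  0.2 10.6] F trough [-1.7  0.  -0.4] gap 0.0001 rotvec to TL [0.13 0.07 2.  ]
```

View pics/b11.png

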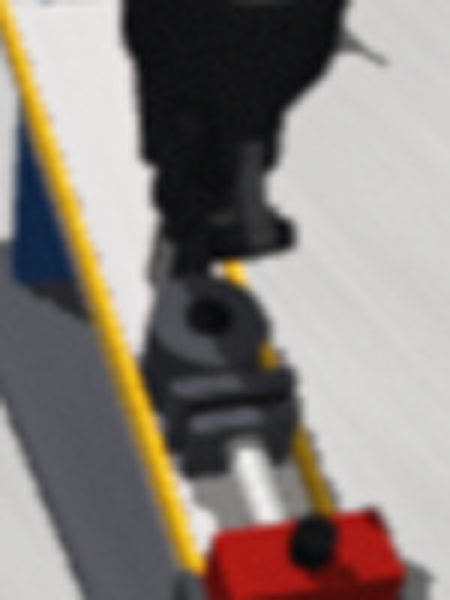

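Call:
send_rows(increments=[[[0,-0.08,0,0,0,0,0],[0,-0.08,0,0,0,0,0]]])

```text
time_s: 17.9
tcp_pos: [0.6293, -0.0155, 0.0951]
ee_rot: [89.6, 78.0, 80.4]
contact_force: [0.6, 2.4, 0.1]
finger_gap: -0.0005
```

```bash
python3 st.py
```

```text
t 17.9 TCP trough mm [13.4  0.2 10.6] F trough [-2.4  0.2 -0.5] gap -0.0005 rotvec to TL [0.13 0.06 2.  ]
```

Call:
send_rows(increments=[[[0,-0.08,0,0,0,0,0]]])

```text
time_s: 18.0
tcp_pos: [0.6292, -0.0162, 0.0949]
ee_rot: [89.6, 78.0, 80.4]
contact_force: [0.6, 4.3, 1.0]
finger_gap: -0.0002
```

```bash
python3 st.py
```

```text
t 18.0 TCP trough mm [14.2  0.2 10.6] F trough [-4.4 -0.1 -0.1] gap -0.0002 rotvec to TL [0.13 0.06 1.98]
```

Call:
send_rows(increments=[[[0,-0.05,0,0,0,0,0]]])

```text
time_s: 18.1
tcp_pos: [0.6291, -0.0164, 0.0949]
ee_rot: [89.6, 77.9, 80.4]
contact_force: [1.3, 5.3, 2.2]
finger_gap: -0.0001
```

```bash
python3 st.py
```

```text
t 18.1 TCP trough mm [14.4  0.2 10.6] F trough [-5.8  0.4  0.8] gap -0.0001 rotvec to TL [0.14 0.06 1.94]
```

Call:
send_rows(increments=[[[0,-0.05,0,0,0,0,0]]])

```text
time_s: 18.2
tcp_pos: [0.6291, -0.0165, 0.0949]
ee_rot: [89.5, 77.9, 80.3]
contact_force: [0.7, 6.1, 1.8]
finger_gap: -0.0
```

```bash
python3 st.py
```

```text
t 18.2 TCP trough mm [14.5  0.2 10.7] F trough [-6.4 -0.3  0.2] gap -0.0 rotvec to TL [0.15 0.07 1.89]
```

Call:
send_rows(increments=[[[0,-0.09,0,0,0,0,0]]])

```text
time_s: 18.3
tcp_pos: [0.6291, -0.0168, 0.0949]
ee_rot: [89.5, 77.8, 80.3]
contact_force: [1.5, 8.2, 1.8]
finger_gap: -0.0001
```

```bash
python3 st.py
```

```text
t 18.3 TCP trough mm [14.7  0.2 10.8] F trough [-8.5  0.2 -0.3] gap -0.0001 rotvec to TL [0.18 0.08 1.81]
```

Call:
send_rows(increments=[[[0,-0.09,0,0,0,-0.1,0]]])

```text
time_s: 18.4
tcp_pos: [0.629, -0.017, 0.0949]
ee_rot: [89.4, 77.8, 80.3]
contact_force: [2.1, 8.5, 0.9]
finger_gap: -0.0002
```

```bash
python3 st.py
```

```text
t 18.4 TCP trough mm [14.9  0.2 10.8] F trough [-8.7  0.6 -1.2] gap -0.0002 rotvec to TL [0.21 0.08 1.82]
```

Call:
send_rows(increments=[[[0,-0.13,0,0,0,-0.2,0]]])

```text
time_s: 18.5
tcp_pos: [0.629, -0.0173, 0.0948]
ee_rot: [89.3, 77.9, 80.2]
contact_force: [1.3, 11.0, 2.4]
finger_gap: -0.0001
```

```bash
python3 st.py
```

```text
t 18.5 TCP trough mm [15.3  0.2 10.8] F trough [-11.3  -0.5  -0.3] gap -0.0001 rotvec to TL [0.25 0.09 1.9 ]
```

Call:
send_rows(increments=[[[0,-0.12,0,0,0,-0.2,0]]])

```text
time_s: 18.6
tcp_pos: [0.6289, -0.0174, 0.0948]
ee_rot: [89.3, 78.0, 80.2]
contact_force: [1.9, 10.5, 1.5]
finger_gap: 0.0002
```

```bash
python3 st.py
```

```text
t 18.6 TCP trough mm [15.4  0.1 10.8] F trough [-10.7   0.1  -1.1] gap 0.0002 rotvec to TL [0.29 0.09 1.98]
```

Call:
send_rows(increments=[[[0,-0.15,0,0.1,0,-0.1,0],[0,-0.15,0,0.1,0,-0.1,0]]])

```text
time_s: 18.8
tcp_pos: [0.6289, -0.0177, 0.0948]
ee_rot: [89.3, 77.9, 80.1]
contact_force: [2.0, 11.8, 2.0]
finger_gap: 0.0001
```

```bash
python3 st.py
```

```text
t 18.8 TCP trough mm [15.7  0.1 10.9] F trough [-12.1   0.1  -0.9] gap 0.0001 rotvec to TL [0.2  0.12 1.88]
```

Call:
send_rows(increments=[[[0,-0.15,0,0.1,0,-0.1,0],[0,-0.15,0,0.1,0,-0.1,0]]])

```text
time_s: 19.0
tcp_pos: [0.6289, -0.0178, 0.0949]
ee_rot: [89.2, 77.7, 80.0]
contact_force: [2.9, 12.4, 2.3]
finger_gap: -0.0003
```

```bash
python3 st.py
```

```text
t 19.0 TCP trough mm [15.7  0.1 11. ] F trough [-12.9   0.8  -0.8] gap -0.0003 rotvec to TL [0.11 0.14 1.74]
```

Call:
send_rows(increments=[[[0,-0.15,0,0,0,-0.2,0],[0,-0.15,0,0,0,-0.2,0],[0,-0.15,0,0,0,-0.2,0]]])

```text
time_s: 19.3
tcp_pos: [0.6287, -0.0178, 0.0949]
ee_rot: [88.9, 77.8, 79.9]
contact_force: [1.6, 13.2, 2.2]
finger_gap: -0.0003
```

```bash
python3 st.py
```

```text
t 19.3 TCP trough mm [15.8  0.  11. ] F trough [-13.4  -0.6  -1.1] gap -0.0003 rotvec to TL [0.3  0.16 1.84]
```

Call:
send_rows(increments=[[[0,-0.14,0,0,0,-0.2,0],[0,-0.14,0,0,0,-0.2,0],[0,-0.14,0,0,0,-0.2,0]]])

```text
time_s: 19.6
tcp_pos: [0.6286, -0.0177, 0.0948]
ee_rot: [88.7, 78.0, 79.8]
contact_force: [2.1, 11.7, 2.2]
finger_gap: 0.0001
```

```bash
python3 st.py
```

```text
t 19.6 TCP trough mm [15.7 -0.1 10.9] F trough [-12.    0.2  -0.7] gap 0.0001 rotvec to TL [0.47 0.17 1.97]
```

Call:
send_rows(increments=[[[0,-0.14,0,0,0,-0.2,0],[0,-0.14,0,0,0,-0.2,0],[0,-0.14,0,0,0,-0.2,0]]])

```text
time_s: 19.9
tcp_pos: [0.6285, -0.0177, 0.0947]
ee_rot: [88.4, 78.1, 79.7]
contact_force: [1.9, 12.2, 1.5]
finger_gap: -0.0002
```

```bash
python3 st.py;python3 -c "
from g import *
f=snapshot('side')['frame']; cv2.imwrite('pics/b12.png',cv2.resize(f[120:220,335:410],None,fx=6,fy=6,interpolation=cv2.INTER_CUBIC))"
```

```text
t 19.9 TCP trough mm [15.8 -0.2 10.8] F trough [-12.4  -0.2  -1.5] gap -0.0002 rotvec to TL [0.65 0.19 2.11]
```

View pics/b12.png

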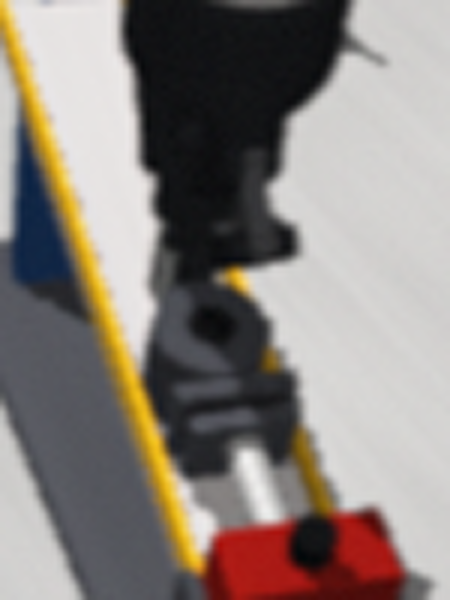

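Call:
send_rows(increments=[[[0,-0.05,0,0,0,0,0],[0,0,0,0,0,0,0],[0,0.03,0,0,0,0,0],[0,0.03,0,0,0,0,0],[0,0.05,0,0,0,0,0],[0,0.05,0,0,0,0,0],[0,0.1,0,0,0,0,0],[0,0.3,0,0,0,0,0],[0,0.5,0,0,0,0,0],[0,1,0,0,0,0,0]]])

```text
time_s: 20.95
tcp_pos: [0.6315, 0.0027, 0.0989]
ee_rot: [88.5, 78.1, 79.8]
contact_force: [0.3, 0.6, -0.6]
finger_gap: -0.0001
```

```bash
python3 st.py
```

```text
t 20.95 TCP trough mm [-5.3 -0.6  9.9] F trough [-0.5  0.2 -0.7] gap -0.0001 rotvec to TL [0.61 0.17 2.08]
```

Clear of the slug; back uphill, then up and away so both cameras can see.

Call:
send_rows(increments=[[[0,1.5,0.06,0,0,0,0],[0,1.5,0,0,0,0,0],[-2,0.5,0,0,0,0,0],[-3,0,0,0,0,0,0],[-4,0,0,0,0,0,0],[-3,2,0,0,0,0,0],[0,3,-3,0,0,0,0],[0,3,-3,0,0,0,0],[0,3,-3,0,0,0,0],[0,3,-3,0,0,0,0]]])

```text
time_s: 21.95
tcp_pos: [0.5343, 0.1802, 0.2596]
ee_rot: [88.1, 78.0, 79.5]
contact_force: [1.4, 1.1, 0.3]
finger_gap: 0.0001
```

Call:
send_rows(increments=[[[0,3.5,-3.5,0,0,0,0],[0,3.5,-3.5,0,0,0,0],[0,3.5,-3.5,0,0,0,0],[0,3,-3,0,0,0,0],[0,0,0,0,0,0,0],[0,0,0,0,0,0,0]]])

```text
time_s: 22.55
tcp_pos: [0.4125, 0.3402, 0.2909]
ee_rot: [87.2, 77.7, 79.2]
contact_force: [0.3, 0.5, -0.9]
finger_gap: 0.0001
```

```bash
python3 st.py;python3 -c "
from g import *
for c,b,w,k in(('side',(325,130),(90,100),6),('top',(300,140),(90,60),8)):
    im=snapshot(c); f=im['frame']; cv2.imwrite(f'pics/e_{c}.png',cv2.resize(f[b[1]:b[1]+w[1],b[0]:b[0]+w[0]],None,fx=k,fy=k,interpolation=cv2.INTER_CUBIC)); cv2.imwrite(f'pics/ef_{c}.png',f)
    for n in('brass_center','jar_center','magnet'):
        l=landmark_of(n,c); print(c,n,[round(v,3) for v in l[0]['location']] if l else None)
"
```

```text
t 22.55 TCP trough mm [-340.4 -271.4  124.2] F trough [-0.4  0.2 -1. ] gap 0.0001 rotvec to TL [1.33 0.3  1.67]
side brass_center [0.464, 0.623]
side jar_center [0.427, 0.445]
side magnet [0.466, 0.841]
top brass_center [0.554, 0.646]
top jar_center [0.389, 0.615]
top magnet [0.668, 0.716]
```

View pics/e_side.png

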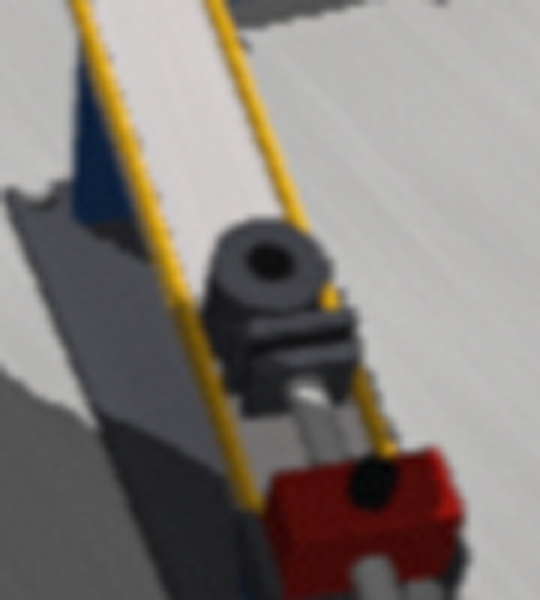

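View pics/e_top.png

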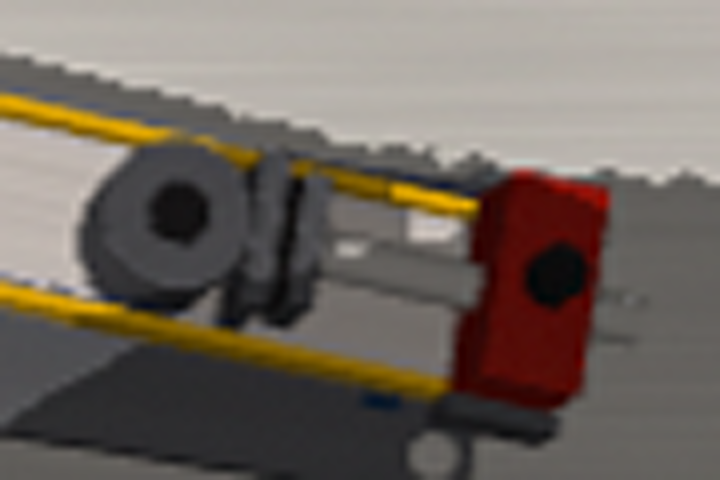

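```bash
python3 -c "
from workcell import order
print(order.hand_in())"
```

```text
the job is handed in; nothing more can be done
None
```

I stood the small dark grey slug (top-camera pixel 291, 253) upright in the upper half of the chute and let go. I then pushed it down with the closed fingers until it met the stop. I pressed it there at about 12 N measured at the wrist (readings from 10.7 to 13.4 N) for roughly 1.4 s, then backed off slowly. The job was handed in at about 22.7 s of the 64 s allowed.

**Slug:** In the last pictures from both cameras it stands between the walls, against the stop plate, with no green pin showing. The pin's travel could only be judged from those pictures, because there is no direct reading of it.

**Robot:** The arm is clear of everything, with wrist forces near zero. Its tool stayed uphill of the stop throughout, and wrist readings while pushing never went above 13.4 N. Those readings were taken only at the end of each move.

**Bystanders:** The network's positions for the brass bush, jar and magnet match those at the start to within its own scatter (up to 0.009 of the picture).

**Disagreement:** Touching down on the chute floor showed it about 2 mm lower than my camera fit. I corrected for this by feel.

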